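Release the ratchet of a bench rack lift and lower the roll

ROBOT

A 6-joint arm with a two-finger parallel gripper is mounted at the origin on a cart in front of the work surface, level with it; the furniture and walls round the work are solid. World frame = base frame: x ahead of the robot, y to its left, z up, the work surface at z = 0. Lengths are in m, angles in degrees, forces in N, time in s.
With the tool pointing down it reaches from about 0.375 to 0.9 m from the base axis. Payload 3.1 kg.
Tool frame: the origin (TCP) lies on the centre line of the jaws, within the pads' length; the fingertips stand 14 mm ahead of it and the grasp point (between the pads) lies 5 mm behind it (bot.tips_ahead is the distance from the TCP to the fingertips, in m); z points along the fingers, y is the line along which they close (so a half turn about z gives the same grasp; the last joint's range is limited). The gripper opens to 87 mm and grips with 3 to 60 N. Pads are 19 mm wide; open, the fingers measure 117 mm over their backs; the gripper's body (75 mm by 190 mm) begins 51 mm behind the grasp point.
Start: joints at [56.236, 30.224, 82.088, -0, 67.689, -10.227], TCP at [0.25, 0.573, 0.237] pointing down, gripper open.
Joint ranges: [-176.69, 176.69], [-43.24, 126.21], [12.49, 139.97], [-82, 262], [0, 151.66], [-163.58, 163.58]. Speed limits (degrees/s): [159.86, 159.86, 180, 180, 180, 180].

INTERFACE

Orientations are given as a 3x3 rotation matrix whose columns are the frame's x, y, z axes.
In Python, from rig import bot gives the robot as it stands.
- The arm moves only by the tool play_rows, never from a script. Its argument "moves" is a list that holds one entry, the list of rows, each a list of 6 numbers: the shift along the tool's x, y, z in mm, then the turn, a rotation vector about the tool's x, y, z in rad. A call has 1 to 5 rows; each row shifts and turns the commanded pose from where the row before left it, along the tool's axes as they then stand; what a row does not reach is not made up. A row lasts 1/10 s, in which the tool goes at most 50 mm and 8.59 degrees, less where a joint would pass 70% of its speed; a pose out of reach is approached as far as the arm can. A call with a gripper value outside its range is refused whole. "fingers" is the opening, from -1 (shut) to 1 (fully open), set as the call begins (left out, the last holds). The fingers move at their own pace and stop on an object; the grip force is fixed at half the most. Time passes only in rows, so rows that do not move let the fingers close. It gives the time, the measured TCP pose, the force, the opening and the grip force at its end, in the units of the state.
- bot.read_state(): the state, without advancing time (a new reading comes with each control period).
- bot.capture(name): name is "scene" or "top" or "wrist"; returns a dict with "image" (384x512x3 uint8, blue, green, red), "fx", "fy", "cx", "cy" (pixels), "R" (3x3) and "t" (3): a world point X has camera coordinates R X + t. Camera axes: x right, y down, z forward; pixel columns grow to the right and rows downward; lengths in m; the calibration is good to about 2 mm. A picture is of the moment at which its call begins. There is no depth.
- bot.hand_in(): hands the job in; it is judged then, once.
Trained networks look in a picture, given as the dict that the camera call returned (one of the last four; its "shot" number tells which), for a name from the list of things; names that differ only in an ending like _2 or _b are one class to them, and where a whole thing is asked for, a point or a joint stands for the part that bears it (a point fixed in the world has none). Each returns a list of dicts, best first, with "confidence" (0 to 1); they miss things now and then, are a little off and sometimes report something else, mostly with a low value. They report only what shows in the picture. A call takes as long as a camera call.
- bot.search_frame(picture, query): "centre" ([column, row] in pixels, amid what is visible of it).
- bot.silhouettes(picture, query): "pixels" (384x512 bool, what is visible of it) and "centre" ([column, row] in pixels, amid what is visible of it).
- bot.pinpoint(picture, query): "centre" ([column, row] in pixels: a listed point, or the origin of a listed thing).
The state is a dict: "time_s": time; "joint_positions": joint angles; "qvel": joint speeds; "tau": joint torques, N m; "position": TCP position; "tcp_rot": TCP orientation; "force": force on the tool from outside, world axes, zero at the start; "moment": the same for the moment, N m; "opening": opening from 0.0 (shut) to 1.0 (fully open); "grasp_force": force on a finger pad.
Only numpy, scipy, OpenCV 4.12 (cv2) and the standard library are available. Lean on these libraries where they do the work, as an engineer would, in place of code of your own. Each camera call takes 0.05 s, during which the arm holds its last target. There are 200 camera calls.

TASK

A label roll stands raised on the bench rack lift, and its weight hangs on the pawl in the ratchet wheel behind the crank. Flip the red-ball lever over to its release side (left, seen from the crank), slowly wind the crank up a little until the pawl is unloaded and springs clear by itself, and then, holding the load on the crank all the time, wind it back slowly until the platform has come to rest softly on the rubber-topped rest screw under it. Let go and flip the lever back so that the pawl lies in the teeth again; do not force the pawl, do not let the roll run down or drop, do not crank on against the rest, and leave the things round the lift where they are.

Things in the scene. Friction and masses are not known exactly. Their poses are not given: they have to be found in the camera images.
- lift: bench rack lift: blue gear housing (74 x 112 mm, top 211 mm above the desk) on a steel foot fixed to the desk. Origin: on the desk, below the crank shaft's axis; z up; x along the shaft, from the crank side (-x, facing the robot) to the back; y to the side where the roll stands (left, seen from the crank). Place and yaw vary
- shaft (a point): centre of the circle (radius 75 mm, square to the lift's x) that the middle of the crank's grip runs on, 135 mm above the desk. Seen from the crank side clockwise raises the roll, 20 mm per rad, and counter-clockwise lowers it. At the start the grip is to the upper right of the shaft; lowering the roll takes it over the top and down the left side, 1.6 to 2.8 rad in all
- knob (a point): centre of the crank's black grip: cylinder 26 mm across, 60 mm long, along the shaft; it spins freely, so it can be pinched from above and carried round without turning the gripper. The crank arm begins 40 mm from here towards the housing. The load pulls it counter-clockwise (seen from the crank) with 2 to 7 N; no brake: unheld with the pawl clear, it runs down
- wheel (a point): centre of the steel ratchet wheel on the shaft, between crank arm and housing: 16 saw teeth, tips at 46 mm radius, roots at 38 mm. It may always be wound up; the seated pawl stops it from turning back
- ball (a point): centre of the red ball, 24 mm across, on the yellow selector lever, some 250 mm above the desk. The lever turns in a plane square to the shaft about the pawl's pin (lift frame: x -48, y +46, z +195 mm), ball 64 mm from the pin. The housing's top behind it is 41 mm below the ball's centre
- selector (a joint): lever angle, rad: 0 hold, ball leaning right (seen from the crank); 0.9 release, ball leaning left as much; stops at both ends, stays where put, takes 3 N at the ball. It acts on the pawl by a spring: on hold it presses the pawl into the teeth, on release it lifts it, but too weakly to draw out a loaded pawl. Winding up 0.03 to 0.1 rad unloads it
- pawl: the dark steel pawl, 45 mm long, behind the lever on the same pin; origin on the pin's axis. Not to be pushed by hand
- pawl_tip (a point): the pawl's tip: 42 to 51 mm from wheel when it lies in the teeth (deep in a notch or on a tooth's back), about 60 mm when sprung clear
- carriage: the moving part: rack, arm and round aluminium platform (108 mm across, 8 mm thick) with the roll (101 mm across, 100 mm high) fixed on it; 1.2 to 2.3 kg. Origin on the rack's axis, level with the platform's underside, some 75 mm above the desk at the start. Moves only up and down
- rest: the rest screw in the foot plate under the platform's middle: steel screw with a stiff rubber top 26 mm across. Origin in the middle of its top, 22 to 42 mm above the desk (set differently each time). The platform has landed when carriage's origin is level with it; by feel, the pull of the load on the crank's grip then vanishes
- core_1: bystander: upright cardboard core, 42 mm across, 100 mm high; origin under its centre
- tally_counter: bystander: small chrome tally counter, 54 x 53 x 25 mm; origin under its centre
- marker_red: bystander: lying marker pen with grey cap, 130 mm long, 14 mm high; origin under its centre
- label_roll_3: bystander: small label roll, 67 mm across, 60 mm high; origin under its centre

How it is judged (in metres and radians):
On the way, in this order (a step that is already met when the one before it is completed fails the run):
1. the red-ball lever is flipped to release (value of joint selector above 0.75 rad), for 0.1 s.
2. the pawl has sprung clear of the ratchet teeth (distance between pawl_tip and wheel above 0.055 m), for 0.1 s.
3. the platform has come down on its rest (z of carriage in the frame of rest below 0.0015 m), for 0.3 s.
At the end, for the whole second after the job is handed in: the platform rests on the rest screw (within 1.5 mm) and is still, the red-ball lever is back at hold (under 0.15 rad) and the pawl's tip lies in the teeth (less than 52 mm from the wheel's centre) (z of carriage in the frame of rest below 0.0015 m and value of joint selector below 0.15 rad and distance between pawl_tip and wheel below 0.052 m and linear speed of carriage below 0.005 m/s); the robot touches nothing.
It fails at once if the platform moves faster than 40 mm/s (the load is let run or dropped) (linear speed of carriage above 0.04 m/s).
It fails at once if the platform is pressed on its rest with more than 50 N (its own load is up to 30 N) (contact force between carriage and anything else above 50 N).
It fails at once if the pawl is forced: pushed by the fingers with more than 10 N, or cranked back against with more than 50 N at its tip (contact force between the fingers and pawl above 10 N or contact force between pawl and anything else above 50 N).
It fails at once if one of the four things round the lift is moved by more than 15 mm (distance of any of core_1, tally_counter, marker_red, label_roll_3 from where it was at the start of the episode above 0.015 m).
It also fails if it takes over 72 s, if anything falls off the work surface, if the arm or the gripper's body presses on something with over 40 N, if the wrist force passes 120 N, or if a joint passes its speed limit or range.

## Working session

There is one attempt and no reset: what is moved stays moved. The work goes in short steps, Python scripts to look and compute and a tool call to move; the robot and the scene stay as the last step left them, time stands still between calls to the robot, and variables do not carry over. Pictures are saved under pics/ and viewed, at most 10 in all, crops included, and the job is handed in when it is done.

Besides the shell and the picture viewer there is one more tool, called after ">>>" as name([rows], argument=value, ...), one row to a line, values as JSON. play_rows: Moves the arm, as the interface text tells. Its arguments: {"type":"object","properties":{"moves":{"type":"array","items":{"type":"array","items":{"type":"array","items":{"type":"number"}}}},"fingers":{"type":"number"}},"required":["moves"]}

```bash
ls; mkdir -p pics
cat > h.py <<'E'
import numpy as np, cv2
from rig import bot
def ray(p,c):
    R=np.array(p["R"]);t=np.array(p["t"])
    d=R.T@np.array([(c[0]-p["cx"])/p["fx"],(c[1]-p["cy"])/p["fy"],1.]);return -R.T@t,d/np.linalg.norm(d)
def atz(p,c,z):
    o,d=ray(p,c);return o+d*(z-o[2])/d[2]
def tri(rs):
    A=np.zeros((3,3));b=np.zeros(3)
    for o,d in rs:
        M=np.eye(3)-np.outer(d,d);A+=M;b+=M@o
    X=np.linalg.solve(A,b);return X,[np.linalg.norm((np.eye(3)-np.outer(d,d))@(X-o))*1e3 for o,d in rs]
E
python3 - <<'E'
from h import *
np.set_printoptions(precision=4,suppress=True)
s=bot.read_state();print(s["time_s"],s["position"],s["tcp_rot"],s["force"])
P={}
for n in ["scene","top"]:
    p=bot.capture(n);P[n]=p;cv2.imwrite(f"pics/{n}0.png",p["image"])
R={}
for q in ["shaft","knob","wheel","ball","pawl_tip","pawl","lift","carriage","rest","core_1","tally_counter","marker_red","label_roll_3"]:
    rs=[]
    for n,p in P.items():
        r=bot.pinpoint(p,q)
        if r: print(q,n,np.round(r[0]["centre"],1),round(r[0]["confidence"],2)); rs.append(ray(p,r[0]["centre"]))
    if len(rs)>1: print("   ",*tri(rs))
E
```

```text
pics
0.0 [0.2492 0.5724 0.2355] [[-0.9168  0.3993 -0.0012]
 [ 0.3993  0.9168 -0.0018]
 [ 0.0004 -0.0022 -1.    ]] [-0.9515 -1.0892  0.1614]
shaft scene [233.5 212.2] 0.76
knob scene [250.8 198.6] 0.65
knob top [298.6 230.9] 0.61
    [0.4941 0.0101 0.1972] [np.float64(1.969661197459652), np.float64(1.9696611974596303)]
wheel top [272.3 204.6] 0.82
ball scene [239.7 152.7] 0.87
ball top [266.4 202.9] 0.65
    [0.5407 0.0792 0.258 ] [np.float64(3.331555590766722), np.float64(3.3315555907667562)]
pawl_tip scene [248.4 180.7] 0.47
pawl_tip top [266.5 200.5] 0.43
    [0.5594 0.0775 0.1807] [np.float64(1.6315434230152543), np.float64(1.6315434230152437)]
pawl scene [232.7 214.9] 0.46
pawl top [246.  185.3] 0.44
    [0.6032 0.1461 0.0272] [np.float64(18.462458902633614), np.float64(18.46245890263366)]
lift scene [257.5 235.5] 0.89
lift top [270.6 196.9] 0.57
    [0.5916 0.0719 0.0042] [np.float64(0.5450549265886243), np.float64(0.5450549265885345)]
carriage top [256.3 181.2] 0.93
rest scene [226.4 203.5] 0.4
core_1 scene [320.2 251.2] 0.71
tally_counter scene [179.1 236.3] 0.53
marker_red scene [281.9 296. ] 0.9
marker_red top [335.9 237.9] 0.57
    [ 0.4875 -0.093  -0.0013] [np.float64(0.095535556604671), np.float64(0.09553555660481317)]
label_roll_3 scene [315.8 274.9] 0.58
label_roll_3 top [340.4 203.5] 0.81
    [ 0.5781 -0.1097  0.0044] [np.float64(5.541030851113353), np.float64(5.541030851113268)]
```

Run:
```python
import cv2
a=cv2.imread("pics/scene0.png")[100:325,130:370];b=cv2.imread("pics/top0.png")[110:290,190:390]
cv2.imwrite("pics/s1.png",cv2.resize(a,None,fx=2.6,fy=2.6,interpolation=3));cv2.imwrite("pics/t1.png",cv2.resize(b,None,fx=3,fy=3,interpolation=3))
```

```text
(no output)
```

View pics/s1.png

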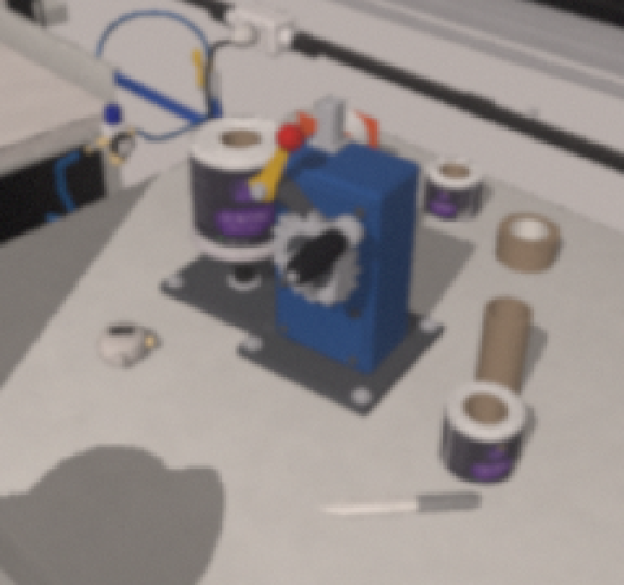

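View pics/t1.png

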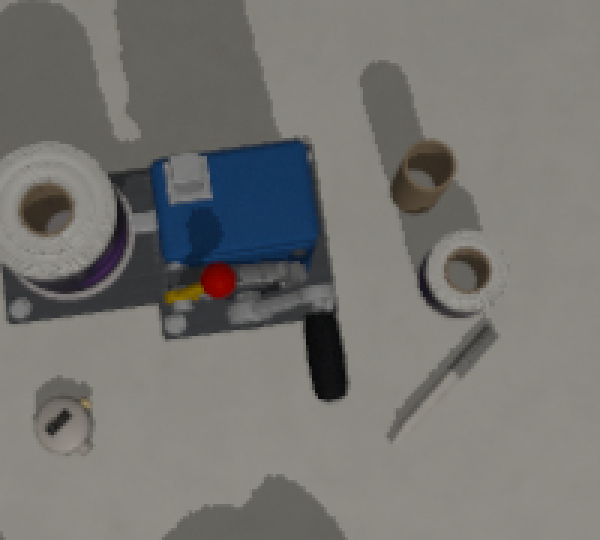

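The scene picture shows the crank grip at about (249,198) px pointing toward the camera, with the red ball at (242,153). The top picture shows the grip at about (299,230), the ball at (263,203) and the roll to the left of the housing. Next I'll fit the lift pose.

```bash
cat >> h.py <<'E'
np.set_printoptions(precision=4,suppress=True)
def redball(p):
    im=p["image"].astype(int);m=((im[...,2]>130)&(im[...,1]<60)&(im[...,0]<60)).astype(np.uint8)
    n,l,s,c=cv2.connectedComponentsWithStats(m);return [(c[i],s[i,4]) for i in range(1,n) if s[i,4]>8]
E
python3 - <<'E'
from h import *
P={n:bot.capture(n) for n in ["scene","top","wrist"]}
cv2.imwrite("pics/w0.png",P["wrist"]["image"])
for n,p in P.items(): print(n,p["fx"],-np.array(p["R"]).T@np.array(p["t"]),redball(p))
p=P["top"];im=p["image"].astype(int)
m=((im[...,0]>im[...,2]*1.8)&(im[...,0]>im[...,1]*1.3)&(im[...,0]>70)).astype(np.uint8)
c=max(cv2.findContours(m,0,2)[0],key=cv2.contourArea)
r=cv2.minAreaRect(c);print(r);print([atz(p,q,.211) for q in cv2.boxPoints(r)])
print("blue levels",[im[y,x] for x,y in [(260,185),(285,170),(262,195),(290,188),(292,192)]])
for q in ["knob","wheel","carriage","ball"]:
    for n in P:
        r=bot.silhouettes(P[n],q)
        for z in r[:1]:
            ys,xs=np.nonzero(z["pixels"]);print(q,n,z["confidence"],z["centre"],len(xs),xs.min(),xs.max(),ys.min(),ys.max())
            if q=="knob":
                rr=cv2.minAreaRect(np.c_[xs,ys].astype(np.float32));print(rr)
E
```

```text
scene 366.67954047852015 [ 0.0507 -0.3974  0.6165] [(array([241.4444, 152.3333]), np.int32(54))]
top 418.1832480604615 [0.4396 0.0578 1.0669] [(array([187.,  77.]), np.int32(9)), (array([200.8351,  98.4433]), np.int32(97)), (array([262.8, 205.2]), np.int32(15))]
wrist 299.71998753224625 [0.1833 0.6019 0.385 ] []
((268.0, 178.49998474121094), (37.193817138671875, 52.46732711791992), 81.8698959350586)
[array([0.6317, 0.1351, 0.211 ]), array([0.6475, 0.0263, 0.211 ]), array([0.5695, 0.0158, 0.211 ]), array([0.5538, 0.1231, 0.211 ])]
blue levels [array([67, 39, 15]), array([94, 54, 20]), array([98, 57, 22]), array([97, 57, 23]), array([79, 45, 17])]
knob scene 0.63 [255.7, 199.6] 278 241 262 188 208
((251.42306518554688, 197.88461303710938), (11.926054000854492, 26.34825897216797), 56.30992889404297)
knob top 0.79 [298.3, 230.2] 345 292 305 213 243
((298.60797119140625, 228.343994140625), (30.4105281829834, 12.16421127319336), 79.69515228271484)
wheel scene 0.75 [246.6, 197.2] 8447 192 300 137 258
wheel top 0.62 [247.0, 190.0] 6702 182 305 156 243
carriage scene 0.93 [220.8, 170.1] 1887 202 262 137 200
carriage top 0.61 [211.8, 183.2] 2192 184 258 157 209
ball scene 0.74 [239.1, 170.2] 358 229 250 147 183
ball top 0.55 [255.0, 202.9] 245 246 269 197 209
```

Run:
```python
from h import *
P={n:bot.capture(n) for n in ["scene","top"]}
t=P["top"];s=P["scene"]
im=t["image"].astype(int);m=(im[...,2]>im[...,1]*2.5)&(im[...,2]>90)&(im[...,0]<90)
ys,xs=np.nonzero(m[190:220,245:285]);cb=[xs.mean()+245,ys.mean()+190];print("ball top px",cb,len(xs))
im=s["image"].astype(int);m=(im[...,2]>im[...,1]*2.5)&(im[...,2]>90)&(im[...,0]<90)
ys,xs=np.nonzero(m[140:170,225:265]);cs=[xs.mean()+225,ys.mean()+140];print(cs,len(xs))
B,e=tri([ray(t,cb),ray(s,cs)]);print("ball",B,e, atz(t,cb,.2526))
th=np.radians(8.2);ex=np.array([np.cos(th),np.sin(th),0]);ey=np.array([-np.sin(th),np.cos(th),0])
H=np.array([.603,.0755,0])
def L(X):d=np.array(X)-H;return np.array([d@ex,d@ey,X[2]])
print("ball rel housing",L(B),L(atz(t,cb,.2526)))
K,e=tri([ray(t,[298.6,228.3]),ray(s,[251.4,197.9])]);print("knob",K,e,L(K))
# grip axis ends in top
for z in (.17,.18,.19,.2):
  print(z,L(atz(t,[295.9,213.5],z)),L(atz(t,[301.3,243.2],z)))
print("wheel",L(atz(t,[272.3,204.6],.135)))
print("liftorig",L(atz(t,[270.6,196.9],0)),L(atz(s,[257.5,235.5],0)))
c=cv2.resize(s["image"][135:225,195:305],None,fx=7,fy=6,interpolation=3)
cv2.imwrite("pics/z2.png",c)
```

```text
ball top px [np.float64(262.4719101123595), np.float64(203.5505617977528)] 89
[np.float64(241.38709677419354), np.float64(152.32258064516128)] 62
ball [0.5433 0.0836 0.2559] [np.float64(1.5677630891140968), np.float64(1.5677630891141834)] [0.5425 0.0848 0.2526]
ball rel housing [-0.058   0.0166  0.2559] [-0.0585  0.0178  0.2526]
knob [0.4986 0.0109 0.1963] [np.float64(0.6984312701273689), np.float64(0.6984312701272999)] [-0.1125 -0.049   0.1963]
0.17 [-0.0792 -0.0491  0.17  ] [-0.1435 -0.0511  0.17  ]
0.18 [-0.0802 -0.0485  0.18  ] [-0.1437 -0.0504  0.18  ]
0.19 [-0.0811 -0.0479  0.19  ] [-0.1439 -0.0498  0.19  ]
0.2 [-0.0821 -0.0473  0.2   ] [-0.1442 -0.0492  0.2   ]
wheel [-0.0487 -0.0019  0.135 ]
liftorig [-0.0116 -0.0015  0.    ] [-0.0073  0.0003  0.    ]
```

View pics/z2.png

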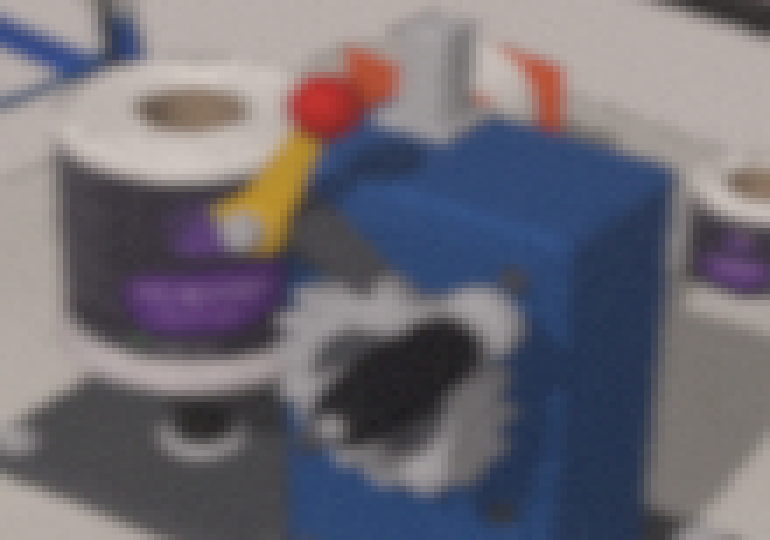

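The geometry agrees: the ball, knob and shaft all match the stated dimensions, and yaw is about 8.2°. I'll raise the arm and align the tool with the lift.

>>> play_rows([
  [[0, 0, -22, 0, 0, -0.138], [0, 0, -22, 0, 0, -0.138], [0, 0, -22, 0, 0, -0.138], [0, 0, -22, 0, 0, -0.138], [-18, -44, 0, 0, 0, 0]],
], fingers=0.15)

```text
time_s: 2.75
position: [0.2731, 0.5368, 0.3283]
tcp_rot: [[-0.989, -0.149, 0.005], [-0.149, 0.989, 0.01], [-0.006, 0.009, -1.0]]
force: [0.8, -0.4, 0.4]
opening: 0.638
grasp_force: 0.0
```

>>> play_rows([
  [[-18, -44, 0, 0, 0, 0], [-18, -44, 0, 0, 0, 0], [-18, -44, 0, 0, 0, 0], [-18, -44, 0, 0, 0, 0], [-18, -44, 0, 0, 0, 0]],
])

```text
time_s: 3.25
position: [0.3942, 0.3252, 0.3248]
tcp_rot: [[-0.99, -0.141, 0.001], [-0.141, 0.99, 0.0], [-0.001, 0.0, -1.0]]
force: [0.9, 0.1, -0.3]
opening: 0.571
grasp_force: 0.0
```

>>> play_rows([
  [[-18, -44, 0, 0, 0, 0], [-18, -44, 0, 0, 0, 0], [-18, -44, 0, 0, 0, 0], [-18, -44, 0, 0, 0, 0], [0, 0, 0, 0, 0, 0]],
])

```text
time_s: 3.75
position: [0.4931, 0.158, 0.3248]
tcp_rot: [[-0.991, -0.134, 0.003], [-0.134, 0.991, -0.002], [-0.003, -0.002, -1.0]]
force: [-1.2, 0.0, 0.5]
opening: 0.577
grasp_force: 0.0
```

```bash
cat >> h.py <<'E'
th=np.radians(8.2);ex=np.array([np.cos(th),np.sin(th),0]);ey=np.array([-np.sin(th),np.cos(th),0])
H=np.array([.603,.0755,0])
def L(X):
    d=np.array(X)-H;return np.array([d@ex,d@ey,X[2]])
def st():
    s=bot.read_state();p=np.array(s["position"]);R=np.array(s["tcp_rot"]);f=np.array(s["force"])
    print("t",s["time_s"],"lift xyz",L(p),"yaw y",np.degrees(np.arctan2(R[1,1],R[0,1])),"zax",R[:,2],"F lift",[f@ex,f@ey,f[2]],"op",s["opening"],s["grasp_force"]);return p,R,f
E
python3 -c "
from h import *
st()
for n in ['top','wrist']:
    p=bot.capture(n);print(n,redball(p));cv2.imwrite(f'pics/{n}1.png',p['image'])
"
```

```text
t 3.75 lift xyz [-0.097   0.0973  0.3248] yaw y 97.69532388925325 zax [ 0.0029 -0.0021 -1.    ] F lift [np.float64(-1.2263321865868937), np.float64(0.22452062053666275), np.float64(0.5033440800865123)] op 0.5768810993635486 0.0
top []
wrist []
```

View pics/wrist1.png

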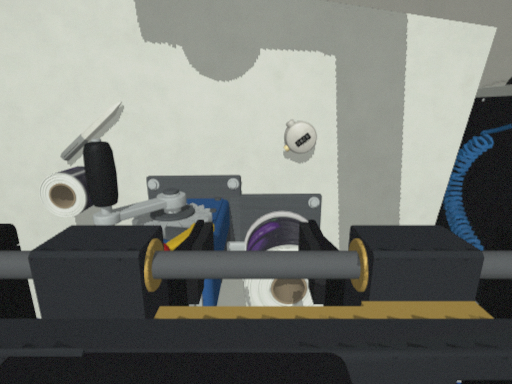

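The wrist picture shows the crank grip at (100,175), the hub at (172,198), and the ball just behind the left finger at (165,247). I'll move over the ball and straddle it.

>>> play_rows([
  [[-20, -40, 0, 0, 0, 0], [-19, -40, 0, 0, 0, 0], [0, 0, 0, 0, 0, 0]],
])

```text
time_s: 4.15
position: [0.542, 0.0869, 0.3246]
tcp_rot: [[-0.99, -0.139, 0.003], [-0.139, 0.99, -0.002], [-0.002, -0.002, -1.0]]
force: [0.3, 0.3, 0.5]
opening: 0.576
grasp_force: 0.0
```

```bash
python3 -c "
from h import *
st()
W=bot.capture('wrist');T=bot.capture('top');cv2.imwrite('pics/w2.png',W['image'])
for q in ['knob','wheel','shaft','ball','pawl_tip']:
    for p in (W,T):
        r=bot.pinpoint(p,q)
        if r: 
            c=r[0]['centre'];z={'knob':.192,'wheel':.135,'shaft':.135,'ball':.2526,'pawl_tip':.17}[q];print(q,c,r[0]['confidence'],L(atz(p,c,z)))
"
```

```text
t 4.15 lift xyz [-0.0587  0.02    0.3246] yaw y 97.97021347357718 zax [ 0.0027 -0.0016 -1.    ] F lift [np.float64(0.3854790311393096), np.float64(0.23330755855424465), np.float64(0.4952024067640916)] op 0.5761476165152838 0.0
knob [181.8, 131.4] 0.88 [-0.1103 -0.0483  0.192 ]
knob [300.3, 229.9] 0.66 [-0.1165 -0.0518  0.192 ]
wheel [238.7, 183.9] 0.76 [-0.0457 -0.0003  0.135 ]
wheel [268.0, 203.0] 0.73 [-0.0438  0.0071  0.135 ]
shaft [185.1, 126.8] 0.67 [-0.111  -0.0583  0.135 ]
ball [250.0, 208.8] 0.74 [-0.0556  0.0152  0.2526]
pawl_tip [241.9, 195.3] 0.71 [-0.0422  0.0049  0.17  ]
```

View pics/w2.png

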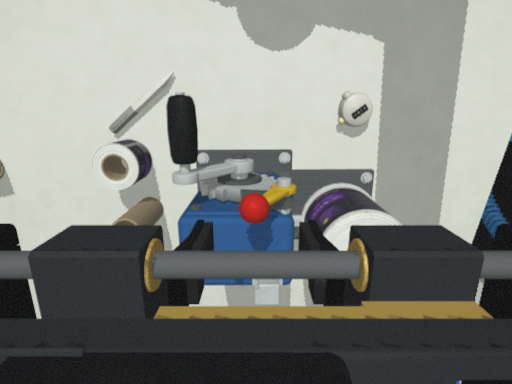

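The ball at (254,208) is centred between the fingers. I'll descend around it.

>>> play_rows([
  [[0, 0, 30, 0, 0, 0], [0, 0, 30, 0, 0, 0], [0, 0, 18, 0, 0, 0], [0, 0, 0, 0, 0, 0]],
])

```text
time_s: 5.15
position: [0.5375, 0.089, 0.2439]
tcp_rot: [[-0.99, -0.141, -0.007], [-0.141, 0.99, 0.0], [0.006, 0.001, -1.0]]
force: [-0.0, 0.5, 0.5]
opening: 0.577
grasp_force: 0.0
```

>>> play_rows([
  [[0, 12, 0, 0, 0, 0], [0, 12, 0, 0, 0, 0], [0, 12, 0, 0, 0, 0], [0, 12, 0, 0, 0, 0], [0, 6, 0, 0, 0, 0]],
])

```text
time_s: 5.65
position: [0.5324, 0.1441, 0.2474]
tcp_rot: [[-0.99, -0.142, 0.003], [-0.142, 0.99, 0.0], [-0.003, 0.0, -1.0]]
force: [1.5, -2.9, 2.0]
opening: 0.578
grasp_force: 1.6
```

```bash
python3 -c "
from h import *
st();W=bot.capture('wrist');print(redball(W))
for c,_ in redball(W):print(L(atz(W,c,.2526)))"
```

```text
t 5.65 lift xyz [-0.0601  0.078   0.2474] yaw y 98.17558328612945 zax [ 0.0027  0.0005 -1.    ] F lift [np.float64(1.0332976036436856), np.float64(-3.1260482345762095), np.float64(1.9603082427722458)] op 0.5781919827017632 1.557353949174285
[(array([229.0673, 245.5046]), np.int32(327)), (array([227.5568, 280.75  ]), np.int32(88))]
[-0.0633  0.0639  0.2526]
[-0.0424  0.0625  0.2526]
```

>>> play_rows([
  [[0, 4, 0, 0, 0, 0], [0, 3, 0, 0, 0, 0], [0, 0, 0, 0, 0, 0]],
])

```text
time_s: 6.0
position: [0.5309, 0.1492, 0.2461]
tcp_rot: [[-0.99, -0.141, -0.001], [-0.141, 0.99, -0.001], [0.001, -0.001, -1.0]]
force: [0.9, -2.8, -0.3]
opening: 0.577
grasp_force: 1.6
```

>>> play_rows([
  [[0, 3, 0, 0, 0, 0], [0, 0, 0, 0, 0, 0]],
])

```text
time_s: 6.2
position: [0.5303, 0.1516, 0.246]
tcp_rot: [[-0.99, -0.14, -0.001], [-0.14, 0.99, -0.001], [0.001, -0.001, -1.0]]
force: [0.6, -5.0, -1.3]
opening: 0.577
grasp_force: 2.1
```

```bash
python3 -c "
from h import *
st();W=bot.capture('wrist');
for c,_ in redball(W):print(L(atz(W,c,.2526)))"
```

```text
t 6.2 lift xyz [-0.0611  0.0857  0.246 ] yaw y 98.07446777801027 zax [-0.0011 -0.0014 -1.    ] F lift [np.float64(-0.12321337416803561), np.float64(-5.033537924859249), np.float64(-1.2922222632276728)] op 0.5771102250747913 2.0540423691272736
[-0.0649  0.073   0.2526]
[-0.0444  0.0719  0.2526]
```

>>> play_rows([
  [[0, 2, 0, 0, 0, 0], [0, 0, 0, 0, 0, 0], [0, -8, 0, 0, 0, 0], [0, 0, -40, 0, 0, 0], [0, 0, -45, 0, 0, 0]],
], fingers=0.15)

```text
time_s: 6.75
position: [0.5293, 0.1469, 0.3302]
tcp_rot: [[-0.99, -0.14, -0.008], [-0.14, 0.99, 0.002], [0.008, 0.004, -1.0]]
force: [0.8, -0.2, -0.5]
opening: 0.576
grasp_force: 0.0
```

>>> play_rows([
  [[16, -32, 0, 0, 0, 0], [16, -32, 0, 0, 0, 0], [16, -32, 0, 0, 0, 0], [16, -34, 0, 0, 0, 0], [0, 0, 0, 0, 0, 0]],
], fingers=0.4)

```text
time_s: 7.25
position: [0.4847, 0.0064, 0.3314]
tcp_rot: [[-0.991, -0.136, -0.002], [-0.136, 0.991, 0.001], [0.002, 0.002, -1.0]]
force: [0.2, 0.2, 0.2]
opening: 0.696
grasp_force: 0.0
```

```bash
python3 -c "
from h import *
st();W=bot.capture('wrist');S=bot.capture('scene')
for p,n in ((W,'w'),(S,'s')):
    for q,z in (('knob',.192),('ball',.2526)):
        r=bot.pinpoint(p,q)
        if r: print(n,q,r[0]['confidence'],r[0]['centre'],L(atz(p,r[0]['centre'],z)))
cv2.imwrite('pics/both3.png',np.hstack([W['image'],cv2.resize(S['image'][135:225,195:305],(470,384))])[:, :][::1,::1][:,:982] if 0 else cv2.resize(np.hstack([W['image'],cv2.resize(S['image'][135:225,195:305],(470,384))]),(800,313)))"
```

```text
t 7.25 lift xyz [-0.1269 -0.0515  0.3314] yaw y 97.79935846142519 zax [-0.0018  0.0014 -1.    ] F lift [np.float64(0.20030677031135344), np.float64(0.21896513051600855), np.float64(0.2037260222650974)] op 0.6955727893044299 0.0
w knob 0.9 [257.9, 203.1] [-0.1072 -0.0493  0.192 ]
s knob 0.73 [254.3, 199.7] [-0.1087 -0.0544  0.192 ]
s ball 0.8 [219.8, 147.4] [-0.061   0.0705  0.2526]
```

View pics/both3.png

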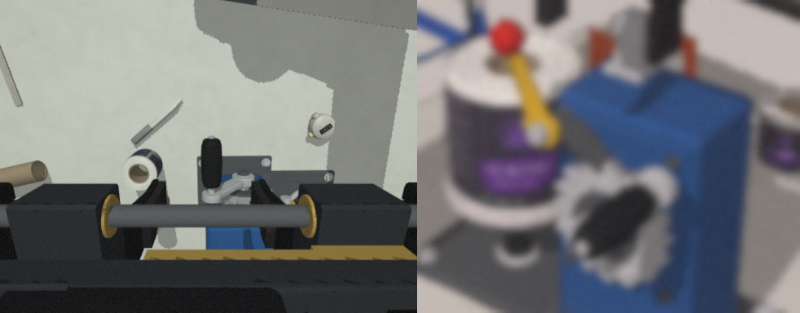

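The lever is flipped (ball at (507,38) in the right panel), and the grip lies between the fingers. I'll descend onto it.

>>> play_rows([
  [[-1, 1, 45, 0, 0, 0], [0, 0, 45, 0, 0, 0], [0, 0, 35, 0, 0, 0], [0, 0, 19, 0, 0, 0], [0, 0, 0, 0, 0, 0]],
], fingers=0.4)

```text
time_s: 8.05
position: [0.4852, 0.0113, 0.1848]
tcp_rot: [[-0.99, -0.142, -0.007], [-0.142, 0.99, 0.002], [0.007, 0.003, -1.0]]
force: [-0.1, 0.2, -0.1]
opening: 0.701
grasp_force: 0.0
```

>>> play_rows([
  [[0, 0, 0, 0, 0, 0], [0, 0, 0, 0, 0, 0], [0, 0, 0, 0, 0, 0], [0, 0, 0, 0, 0, 0]],
], fingers=-0.6)

```text
time_s: 8.45
position: [0.4879, 0.0098, 0.1887]
tcp_rot: [[-0.99, -0.141, 0.002], [-0.141, 0.99, -0.001], [-0.002, -0.001, -1.0]]
force: [-0.3, 0.1, 0.4]
opening: 0.425
grasp_force: 0.0
```

```bash
python3 -c "
from h import *
st()"
```

```text
t 8.45 lift xyz [-0.1233 -0.0486  0.1887] yaw y 98.09661319755038 zax [ 0.0025 -0.0005 -1.    ] F lift [np.float64(-0.29173105540654376), np.float64(0.17974967999240377), np.float64(0.4005231265752593)] op 0.4252243120213723 0.0
```

>>> play_rows([
  [[0, 0, 0, 0, 0, 0], [0, 0, 0, 0, 0, 0], [0, 0, 0, 0, 0, 0], [0, 0, 0, 0, 0, 0], [0, 0, 0, 0, 0, 0]],
], fingers=-1)

```text
time_s: 8.95
position: [0.4874, 0.0098, 0.1878]
tcp_rot: [[-0.99, -0.141, 0.001], [-0.141, 0.99, -0.0], [-0.001, -0.0, -1.0]]
force: [0.6, 0.5, 2.5]
opening: 0.289
grasp_force: 30.0
```

```bash
python3 -c "
from h import *
st()"
```

```text
t 8.95 lift xyz [-0.1238 -0.0486  0.1878] yaw y 98.08340631384316 zax [ 0.0006 -0.0001 -1.    ] F lift [np.float64(0.6933021141590238), np.float64(0.45504068719120555), np.float64(2.5190355821368895)] op 0.288556756762634 30.00633574090898
```

>>> play_rows([
  [[0, -1.5, 1.3, 0, 0, 0], [0, -1.5, 1.3, 0, 0, 0], [0, -1.4, 1.3, 0, 0, 0], [0, -1.4, 1.4, 0, 0, 0], [0, 0, 0, 0, 0, 0]],
])

```text
time_s: 9.45
position: [0.4882, 0.0039, 0.1821]
tcp_rot: [[-0.99, -0.14, 0.0], [-0.14, 0.99, -0.0], [-0.0, -0.0, -1.0]]
force: [0.4, 1.1, 4.4]
opening: 0.288
grasp_force: 30.0
```

```bash
cat >> h.py <<'E'
def cr():
    p,R,f=st();l=L(p);y,z=-l[1]*1e3,l[2]*1e3+5-135;phi=np.arctan2(y,z);F=[f@ey,f[2]]
    c,s_=np.cos(phi),np.sin(phi)
    print("phi(right+)",phi,"r",np.hypot(y,z),"Fccw",F[0]*c+F[1]*s_,"Frad out",-F[0]*s_+F[1]*c)
    return phi
E
python3 -c "
from h import *
cr();W=bot.capture('scene')
print([bot.pinpoint(W,q)[:1] for q in ('pawl_tip','wheel')])
cv2.imwrite('pics/s4.png',cv2.resize(W['image'][135:225,195:305],(770,600)))"
```

```text
t 9.45 lift xyz [-0.1238 -0.0545  0.1821] yaw y 98.07508515958473 zax [ 0.0004 -0.0001 -1.    ] F lift [np.float64(0.5868224348614571), np.float64(1.0451185240824994), np.float64(4.400327185154954)] op 0.28802999478290026 30.01322793541476
phi(right+) 0.8078563328607407 r 75.43524422078637 Fccw 3.9028179098555675 Frad out 2.2854243431592143
[[], [{'centre': [247.0, 198.1], 'confidence': 0.56}]]
```

View pics/s4.png

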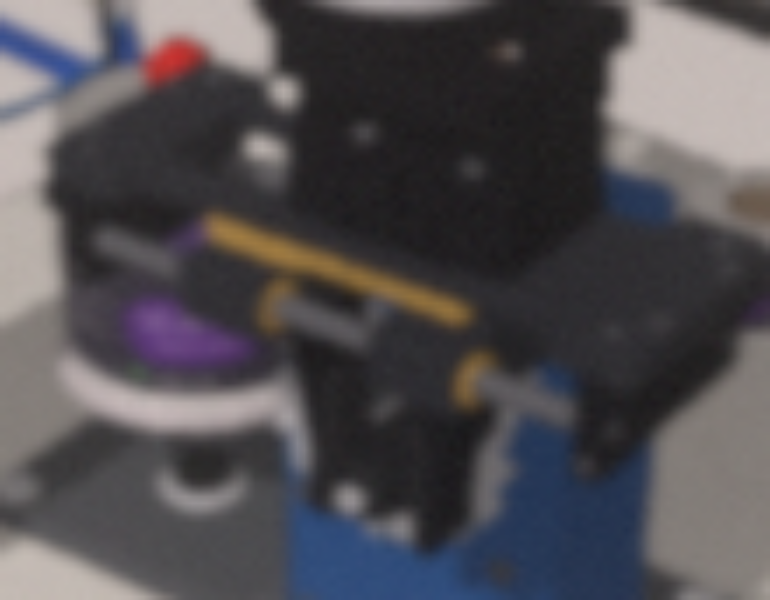

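>>> play_rows([
  [[0, -1.0, 1.1, 0, 0, 0], [0, -1.0, 1.1, 0, 0, 0], [0, 0, 0, 0, 0, 0], [0, 0, 0, 0, 0, 0], [0, 0, 0, 0, 0, 0]],
])

```text
time_s: 10.1
position: [0.4885, 0.0021, 0.1802]
tcp_rot: [[-0.99, -0.141, 0.001], [-0.141, 0.99, -0.0], [-0.001, -0.0, -1.0]]
force: [0.6, 1.3, 4.5]
opening: 0.292
grasp_force: 30.0
```

```bash
cat > pl.py <<'E'
# print next rows along the circle: n rows of ds mm lowering, from phi; r=75
import sys
from h import *
phi=cr();step=float(sys.argv[1])/75
y0,z0=-75*np.sin(phi),75*np.cos(phi)
for k in range(int(sys.argv[2])):
    phi-=step;y,z=-75*np.sin(phi),75*np.cos(phi);print("%.1f,%.1f"%(y-y0,z0-z),end="  ");y0,z0=y,z
print("end phi",phi)
E
python3 pl.py 4 10
python3 -c "
from h import *
W=bot.capture('wrist');T=bot.capture('top')
for p in (W,T): print([ (q,bot.pinpoint(p,q)[:1]) for q in ('pawl_tip','wheel','rest','carriage')])"
```

```text
t 10.1 lift xyz [-0.1238 -0.0563  0.1802] yaw y 98.091180973655 zax [ 0.0005 -0.0001 -1.    ] F lift [np.float64(0.8197907535048867), np.float64(1.1896104248759298), np.float64(4.527482098275218)] op 0.29153677923982485 30.012574202846736
phi(right+) 0.8434686466255121 r 75.42949816824041 Fccw 4.172763402443451 Frad out 2.1216297274511917
2.7,-2.9  2.9,-2.8  3.0,-2.6  3.2,-2.4  3.3,-2.3  3.4,-2.1  3.5,-1.9  3.6,-1.7  3.7,-1.5  3.8,-1.3  end phi 0.3101353132921787
[('pawl_tip', [{'centre': [454.4, 168.7], 'confidence': 0.49}]), ('wheel', [{'centre': [334.5, 232.2], 'confidence': 0.25}]), ('rest', []), ('carriage', [])]
[('pawl_tip', [{'centre': [270.6, 200.7], 'confidence': 0.69}]), ('wheel', [{'centre': [270.9, 203.5], 'confidence': 0.81}]), ('rest', []), ('carriage', [{'centre': [256.2, 180.3], 'confidence': 0.8}])]
```

>>> play_rows([
  [[0, 2.1, -2.2, 0, 0, 0], [0, 2.1, -2.1, 0, 0, 0], [0, 2.2, -2.0, 0, 0, 0], [0, 2.3, -1.9, 0, 0, 0], [0, 2.3, -1.9, 0, 0, 0]],
])

```text
time_s: 11.1
position: [0.4868, 0.0133, 0.1905]
tcp_rot: [[-0.99, -0.141, 0.001], [-0.141, 0.99, 0.0], [-0.001, 0.0, -1.0]]
force: [0.9, 2.7, 4.4]
opening: 0.287
grasp_force: 30.0
```

```bash
python3 pl.py 4 10
```

```text
t 11.1 lift xyz [-0.1239 -0.045   0.1905] yaw y 98.09191766851686 zax [ 0.0005  0.0001 -1.    ] F lift [np.float64(1.2857727051292345), np.float64(2.547028154557111), np.float64(4.377710359806052)] op 0.28704848042415404 30.01432579709217
phi(right+) 0.6390414189095581 r 75.43421209420575 Fccw 4.65539917448523 Frad out 1.9947327993147552
3.3,-2.3  3.4,-2.1  3.5,-1.9  3.6,-1.7  3.7,-1.6  3.8,-1.4  3.8,-1.2  3.9,-0.9  3.9,-0.7  4.0,-0.5  end phi 0.10570808557622469
```

```bash
python3 pl.py 5 15
```

```text
t 11.1 lift xyz [-0.1239 -0.045   0.1905] yaw y 98.09191766851686 zax [ 0.0005  0.0001 -1.    ] F lift [np.float64(1.2857727051292345), np.float64(2.547028154557111), np.float64(4.377710359806052)] op 0.28704848042415404 30.01432579709217
phi(right+) 0.6390414189095581 r 75.43421209420575 Fccw 4.65539917448523 Frad out 1.9947327993147552
4.1,-2.8  4.3,-2.6  4.5,-2.3  4.6,-2.0  4.7,-1.7  4.8,-1.3  4.9,-1.0  5.0,-0.7  5.0,-0.4  5.0,-0.0  5.0,0.3  5.0,0.6  4.9,1.0  4.8,1.3  4.7,1.6  end phi -0.3609585810904417
```

>>> play_rows([
  [[0, 4.1, -2.8, 0, 0, 0], [0, 4.3, -2.6, 0, 0, 0], [0, 4.5, -2.3, 0, 0, 0], [0, 4.6, -2.0, 0, 0, 0], [0, 4.7, -1.7, 0, 0, 0]],
])

```text
time_s: 11.6
position: [0.4835, 0.0358, 0.202]
tcp_rot: [[-0.99, -0.141, 0.0], [-0.141, 0.99, 0.001], [-0.0, 0.001, -1.0]]
force: [1.5, 3.0, 5.1]
opening: 0.293
grasp_force: 30.0
```

>>> play_rows([
  [[0, 4.8, -1.3, 0, 0, 0], [0, 4.9, -1.0, 0, 0, 0], [0, 5.0, -0.7, 0, 0, 0], [0, 5.0, -0.4, 0, 0, 0], [0, 5.0, 0, 0, 0, 0]],
])

```text
time_s: 12.1
position: [0.4798, 0.061, 0.2053]
tcp_rot: [[-0.99, -0.14, 0.0], [-0.14, 0.99, 0.002], [-0.0, 0.002, -1.0]]
force: [0.9, 5.1, 4.6]
opening: 0.293
grasp_force: 30.0
```

```bash
python3 pl.py 5 15; python3 -c "
from h import *
p=bot.capture('scene');cv2.imwrite('pics/s5.png',cv2.resize(p['image'][130:230,180:300],(720,600)))"
```

```text
t 12.1 lift xyz [-0.124   0.0032  0.2053] yaw y 98.06821354179307 zax [ 0.0001  0.0022 -1.    ] F lift [np.float64(1.5876692442546285), np.float64(4.933707401801769), np.float64(4.6401432226323776)] op 0.29271981860072877 30.01009640749544
phi(right+) -0.0421553658732519 r 75.32058159853085 Fccw 4.733775261524476 Frad out 4.8439415383046915
5.0,0.4  4.9,0.7  4.9,1.0  4.8,1.4  4.7,1.7  4.6,2.0  4.4,2.3  4.3,2.6  4.1,2.9  3.9,3.1  3.7,3.4  3.5,3.6  3.2,3.8  2.9,4.0  2.7,4.2  end phi -1.0421553658732519
```

View pics/s5.png

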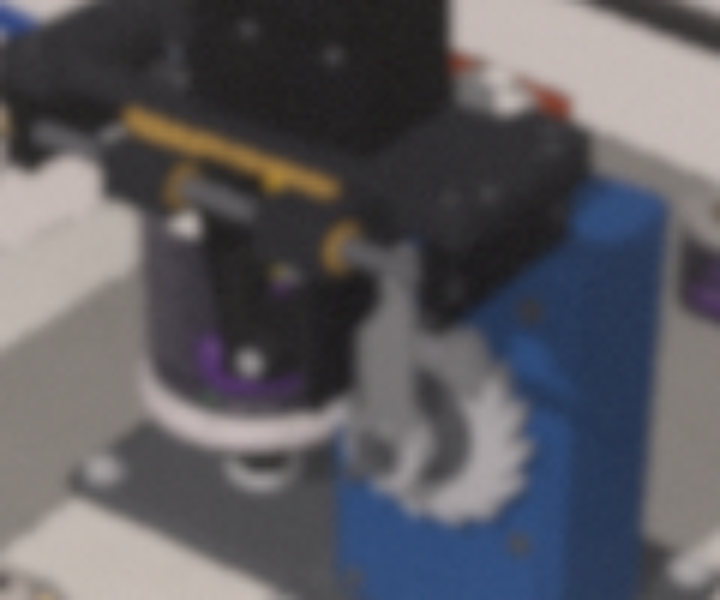

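The platform is coming down, the load is still on the crank, and the wheel is turning free of the pawl. I'll continue.

>>> play_rows([
  [[0, 5.0, 0.5, 0, 0, 0], [0, 4.9, 0.8, 0, 0, 0], [0, 4.9, 1.1, 0, 0, 0], [0, 4.8, 1.4, 0, 0, 0], [0, 4.7, 1.7, 0, 0, 0]],
])

```text
time_s: 12.65
position: [0.4762, 0.0857, 0.1996]
tcp_rot: [[-0.99, -0.14, -0.0], [-0.14, 0.99, 0.004], [-0.0, 0.004, -1.0]]
force: [1.3, 8.4, 4.1]
opening: 0.29
grasp_force: 30.0
```

>>> play_rows([
  [[0, 4.6, 2.1, 0, 0, 0], [0, 4.4, 2.4, 0, 0, 0], [0, 4.3, 2.7, 0, 0, 0], [0, 4.1, 2.9, 0, 0, 0], [0, 3.9, 3.1, 0, 0, 0]],
])

```text
time_s: 13.15
position: [0.4731, 0.1072, 0.186]
tcp_rot: [[-0.99, -0.14, -0.001], [-0.14, 0.99, 0.004], [-0.0, 0.004, -1.0]]
force: [1.1, 9.1, 0.8]
opening: 0.289
grasp_force: 30.0
```

```bash
python3 pl.py 4 10
```

```text
t 13.15 lift xyz [-0.124   0.0499  0.186 ] yaw y 98.03006751165526 zax [-0.0006  0.0044 -1.    ] F lift [np.float64(2.4256192030105472), np.float64(8.797946317041173), np.float64(0.7768277011581713)] op 0.2888385176596673 29.99811198329553
phi(right+) -0.7281177706700739 r 74.99247187672199 Fccw 6.050083646615301 Frad out 6.434579127167771
2.9,2.7  2.8,2.9  2.6,3.0  2.4,3.2  2.3,3.3  2.1,3.4  1.9,3.5  1.7,3.6  1.5,3.7  1.3,3.8  end phi -1.2614511040034069
```

```bash
python3 -c "
from h import *
S=bot.capture('scene');T=bot.capture('top')
for n,p in (('s',S),('t',T)):
    for q in ('rest','carriage'):
        print(n,q,[(r['centre'],round(r['confidence'],2)) for r in bot.pinpoint(p,q)[:2]],[(r['centre'],round(r['confidence'],2)) for r in bot.silhouettes(p,q)[:1]])
cv2.imwrite('pics/s6.png',cv2.resize(S['image'][175:220,195:245],(800,600),interpolation=2))
R=np.array(S['R']);t=np.array(S['t'])
def px(y,x,z):
    X=H+ex*x+ey*y+np.array([0,0,z]);c=R@X+t;return [round(float(v),1) for v in (S['fx']*c[0]/c[2]+S['cx'],S['fy']*c[1]/c[2]+S['cy'])]
for r in bot.pinpoint(S,'rest')[:1]:
    for z in (.02,.03,.04): print(z,L(atz(S,r['centre'],z)))
"
```

```text
s rest [] []
s carriage [] [([223.8, 198.0], 0.82)]
t rest [] []
t carriage [([255.3, 180.2], 0.67), ([338.1, 236.2], 0.58)] [([214.7, 184.4], 0.96)]
```

View pics/s6.png

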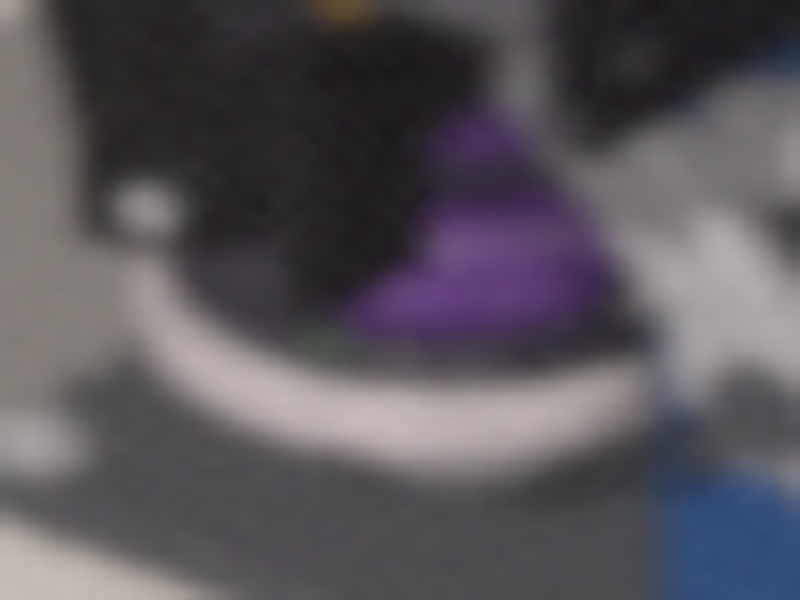

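>>> play_rows([
  [[0, 2.0, 1.4, 0, 0, 0], [0, 1.9, 1.4, 0, 0, 0], [0, 1.9, 1.4, 0, 0, 0], [0, 1.8, 1.5, 0, 0, 0]],
])

```text
time_s: 14.1
position: [0.4722, 0.1135, 0.1796]
tcp_rot: [[-0.99, -0.14, -0.001], [-0.14, 0.99, 0.002], [0.001, 0.002, -1.0]]
force: [4.3, 5.5, -4.4]
opening: 0.289
grasp_force: 30.0
```

```bash
python3 pl.py 2 16
```

```text
t 14.1 lift xyz [-0.1241  0.0563  0.1796] yaw y 98.06669946911539 zax [-0.0008  0.0021 -1.    ] F lift [np.float64(4.996339844733504), np.float64(4.847942218142579), np.float64(-4.444719010465763)] op 0.2894912045286165 29.97586462413892
phi(right+) -0.8483276476347354 r 75.06904055810887 Fccw 6.539966547701238 Frad out 0.6977882109878997
1.3,1.5  1.3,1.6  1.2,1.6  1.2,1.6  1.1,1.6  1.1,1.7  1.0,1.7  1.0,1.7  1.0,1.8  0.9,1.8  0.9,1.8  0.8,1.8  0.8,1.9  0.7,1.9  0.7,1.9  0.6,1.9  end phi -1.2749943143014013
```

>>> play_rows([
  [[0, 1.3, 1.5, 0, 0, 0], [0, 1.3, 1.6, 0, 0, 0], [0, 0, 0, 0, 0, 0]],
])

```text
time_s: 14.4
position: [0.4718, 0.1162, 0.1763]
tcp_rot: [[-0.99, -0.14, -0.001], [-0.14, 0.99, 0.002], [0.001, 0.003, -1.0]]
force: [2.8, 6.6, -3.2]
opening: 0.29
grasp_force: 30.0
```

```bash
python3 -c "
from h import *
cr()"
```

```text
t 14.4 lift xyz [-0.1241  0.059   0.1763] yaw y 98.06128943352873 zax [-0.0012  0.0025 -1.    ] F lift [np.float64(3.6845775869699873), np.float64(6.123925221141751), np.float64(-3.1845443766781516)] op 0.2897286461988249 29.97655789135024
phi(right+) -0.9056530347634749 r 75.02042989755765 Fccw 6.2852042951008364 Frad out 2.8530667657828275
```

>>> play_rows([
  [[0, 1.4, 1.6, 0, 0, 0], [0, 1.3, 1.6, 0, 0, 0], [0, 0, 0, 0, 0, 0]],
])

```text
time_s: 14.7
position: [0.4714, 0.1186, 0.173]
tcp_rot: [[-0.99, -0.14, -0.001], [-0.14, 0.99, 0.002], [0.001, 0.002, -1.0]]
force: [2.8, 5.2, -4.7]
opening: 0.288
grasp_force: 30.0
```

>>> play_rows([
  [[0, 1.2, 1.7, 0, 0, 0], [0, 1.2, 1.7, 0, 0, 0], [0, 0, 0, 0, 0, 0]],
])

```text
time_s: 15.0
position: [0.4711, 0.1208, 0.1696]
tcp_rot: [[-0.99, -0.14, -0.001], [-0.14, 0.99, 0.002], [0.001, 0.002, -1.0]]
force: [2.7, 5.8, -6.3]
opening: 0.291
grasp_force: 30.0
```

>>> play_rows([
  [[0, 1.1, 1.7, 0, 0, 0], [0, 1.1, 1.7, 0, 0, 0], [0, 0, 0, 0, 0, 0]],
])

```text
time_s: 15.3
position: [0.4708, 0.1228, 0.1661]
tcp_rot: [[-0.99, -0.141, -0.001], [-0.141, 0.99, 0.001], [0.001, 0.001, -1.0]]
force: [3.5, 4.5, -5.7]
opening: 0.293
grasp_force: 30.0
```

>>> play_rows([
  [[0, 1.0, 1.8, 0, 0, 0], [0, 0.9, 1.8, 0, 0, 0], [0, 0, 0, 0, 0, 0]],
])

```text
time_s: 15.6
position: [0.4706, 0.1246, 0.1627]
tcp_rot: [[-0.99, -0.14, -0.001], [-0.14, 0.99, 0.001], [0.001, 0.001, -1.0]]
force: [3.0, 4.5, -5.7]
opening: 0.289
grasp_force: 30.0
```

```bash
python3 pl.py 2 16
```

```text
t 15.6 lift xyz [-0.1241  0.0674  0.1627] yaw y 98.07521624782665 zax [-0.0011  0.0011 -1.    ] F lift [np.float64(3.6430654025262905), np.float64(4.057673539767033), np.float64(-5.71934403689135)] op 0.28880342748263016 29.970484629739076
phi(right+) -1.1199319445107923 r 74.93310840968175 Fccw 6.915920192667203 Frad out 1.160025282615948
0.8,1.8  0.8,1.8  0.7,1.9  0.7,1.9  0.6,1.9  0.6,1.9  0.5,1.9  0.5,1.9  0.4,1.9  0.4,2.0  0.3,2.0  0.3,2.0  0.2,2.0  0.2,2.0  0.1,2.0  0.1,2.0  end phi -1.5465986111774581
```

>>> play_rows([
  [[0, 0.8, 1.8, 0, 0, 0], [0, 0.8, 1.8, 0, 0, 0], [0, 0, 0, 0, 0, 0]],
])

```text
time_s: 15.9
position: [0.4703, 0.1261, 0.1591]
tcp_rot: [[-0.99, -0.14, -0.001], [-0.14, 0.99, 0.001], [0.001, 0.001, -1.0]]
force: [3.4, 3.7, -6.1]
opening: 0.29
grasp_force: 30.0
```

```bash
python3 -c "
from h import *
cr()"
```

```text
t 15.9 lift xyz [-0.1241  0.069   0.1591] yaw y 98.07504330577741 zax [-0.0011  0.001  -1.    ] F lift [np.float64(3.8920970125976164), np.float64(3.18480280402175), np.float64(-6.077060227200019)] op 0.2901355882991385 29.97023894218728
phi(right+) -1.1715079785178333 r 74.90165668704265 Fccw 6.837158610242934 Frad out 0.571744736663188
```

>>> play_rows([
  [[0, 0.7, 1.8, 0, 0, 0], [0, 0.7, 1.9, 0, 0, 0], [0, 0, 0, 0, 0, 0]],
])

```text
time_s: 16.2
position: [0.4702, 0.1275, 0.1555]
tcp_rot: [[-0.99, -0.14, -0.001], [-0.14, 0.99, 0.001], [0.001, 0.001, -1.0]]
force: [3.2, 5.1, -5.4]
opening: 0.29
grasp_force: 30.0
```

>>> play_rows([
  [[0, 0.7, 1.9, 0, 0, 0], [0, 0.6, 1.9, 0, 0, 0], [0, 0, 0, 0, 0, 0]],
])

```text
time_s: 16.5
position: [0.47, 0.1287, 0.1517]
tcp_rot: [[-0.99, -0.141, -0.001], [-0.141, 0.99, 0.001], [0.001, 0.001, -1.0]]
force: [4.2, 4.2, -5.5]
opening: 0.288
grasp_force: 30.0
```

>>> play_rows([
  [[0, 0.5, 1.9, 0, 0, 0], [0, 0.5, 1.9, 0, 0, 0], [0, 0, 0, 0, 0, 0]],
])

```text
time_s: 16.8
position: [0.4698, 0.1297, 0.1478]
tcp_rot: [[-0.99, -0.14, -0.001], [-0.14, 0.99, 0.001], [0.001, 0.001, -1.0]]
force: [4.6, 4.3, -5.9]
opening: 0.291
grasp_force: 30.0
```

>>> play_rows([
  [[0, 0.4, 1.9, 0, 0, 0], [0, 0.4, 2.0, 0, 0, 0], [0, 0, 0, 0, 0, 0]],
])

```text
time_s: 17.1
position: [0.4697, 0.1305, 0.1439]
tcp_rot: [[-0.99, -0.141, -0.001], [-0.141, 0.99, 0.001], [0.001, 0.001, -1.0]]
force: [3.4, 4.7, -6.1]
opening: 0.289
grasp_force: 30.0
```

```bash
python3 pl.py 2 20
```

```text
t 17.1 lift xyz [-0.1241  0.0734  0.1439] yaw y 98.07688375631253 zax [-0.0011  0.0009 -1.    ] F lift [np.float64(4.070821394863636), np.float64(4.121071367860455), np.float64(-6.057733427803549)] op 0.2894136621656848 29.971294132992625
phi(right+) -1.3833522670083493 r 74.75429483049255 Fccw 6.719579382877764 Frad out 2.920037057732637
0.3,2.0  0.3,2.0  0.2,2.0  0.2,2.0  0.1,2.0  0.1,2.0  0.0,2.0  -0.0,2.0  -0.1,2.0  -0.1,2.0  -0.2,2.0  -0.2,2.0  -0.3,2.0  -0.3,2.0  -0.4,2.0  -0.4,1.9  -0.5,1.9  -0.6,1.9  -0.6,1.9  -0.7,1.9  end phi -1.9166856003416817
```

>>> play_rows([
  [[0, 0.5, 2.0, 0, 0, 0], [0, 0.4, 2.0, 0, 0, 0], [0, 0, 0, 0, 0, 0]],
])

```text
time_s: 17.4
position: [0.4696, 0.1311, 0.1402]
tcp_rot: [[-0.99, -0.141, -0.001], [-0.141, 0.99, 0.0], [0.001, 0.001, -1.0]]
force: [2.4, 4.9, -6.5]
opening: 0.289
grasp_force: 30.0
```

>>> play_rows([
  [[0, 0.3, 2.0, 0, 0, 0], [0, 0.3, 2.0, 0, 0, 0], [0, 0, 0, 0, 0, 0]],
])

```text
time_s: 17.7
position: [0.4696, 0.1314, 0.1364]
tcp_rot: [[-0.99, -0.141, -0.001], [-0.141, 0.99, 0.0], [0.001, 0.0, -1.0]]
force: [2.4, 5.3, -7.0]
opening: 0.29
grasp_force: 30.0
```

>>> play_rows([
  [[0, 0.1, 2.0, 0, 0, 0], [0, 0.1, 2.0, 0, 0, 0], [0, 0, 0, 0, 0, 0]],
])

```text
time_s: 18.0
position: [0.4695, 0.1316, 0.1325]
tcp_rot: [[-0.99, -0.141, -0.001], [-0.141, 0.99, 0.0], [0.001, 0.0, -1.0]]
force: [2.0, 4.5, -6.3]
opening: 0.288
grasp_force: 30.0
```

>>> play_rows([
  [[0, 0, 2.0, 0, 0, 0], [0, 0, 2.0, 0, 0, 0], [0, 0, 0, 0, 0, 0]],
])

```text
time_s: 18.3
position: [0.4696, 0.1316, 0.1285]
tcp_rot: [[-0.99, -0.141, -0.001], [-0.141, 0.99, 0.0], [0.001, 0.0, -1.0]]
force: [3.1, 5.0, -7.2]
opening: 0.29
grasp_force: 30.0
```

>>> play_rows([
  [[0, -0.1, 2.0, 0, 0, 0], [0, -0.1, 2.0, 0, 0, 0], [0, 0, 0, 0, 0, 0]],
])

```text
time_s: 18.6
position: [0.4696, 0.1314, 0.1244]
tcp_rot: [[-0.99, -0.141, -0.001], [-0.141, 0.99, 0.0], [0.001, 0.0, -1.0]]
force: [2.9, 4.3, -7.2]
opening: 0.288
grasp_force: 30.0
```

>>> play_rows([
  [[0, -0.2, 2.0, 0, 0, 0], [0, -0.2, 2.0, 0, 0, 0], [0, 0, 0, 0, 0, 0]],
])

```text
time_s: 18.9
position: [0.4696, 0.131, 0.1205]
tcp_rot: [[-0.99, -0.141, -0.001], [-0.141, 0.99, 0.0], [0.001, 0.0, -1.0]]
force: [1.6, 4.4, -7.2]
opening: 0.286
grasp_force: 30.0
```

```bash
python3 pl.py 2 16
```

```text
t 18.9 lift xyz [-0.1241  0.0739  0.1205] yaw y 98.08660882710885 zax [-0.0009  0.     -1.    ] F lift [np.float64(2.2538008949748383), np.float64(4.128496223639603), np.float64(-7.2311103583216125)] op 0.2863864100567399 29.971661389572546
phi(right+) -1.6992762637662056 r 74.53051780180886 Fccw 6.642539269838112 Frad out 5.020967051424571
-0.3,2.0  -0.3,2.0  -0.4,2.0  -0.4,2.0  -0.5,1.9  -0.5,1.9  -0.6,1.9  -0.6,1.9  -0.7,1.9  -0.7,1.9  -0.8,1.8  -0.8,1.8  -0.9,1.8  -0.9,1.8  -1.0,1.7  -1.0,1.7  end phi -2.1259429304328723
```

>>> play_rows([
  [[0, 0.1, 2.0, 0, 0, 0], [0, 0.1, 2.0, 0, 0, 0], [0, 0, 0, 0, 0, 0]],
])

```text
time_s: 19.2
position: [0.4698, 0.1305, 0.1166]
tcp_rot: [[-0.99, -0.141, -0.001], [-0.141, 0.99, -0.001], [0.001, -0.001, -1.0]]
force: [2.1, 0.4, -6.1]
opening: 0.292
grasp_force: 30.0
```

>>> play_rows([
  [[0, -0.4, 1.9, 0, 0, 0], [0, -0.4, 1.9, 0, 0, 0], [0, 0, 0, 0, 0, 0]],
])

```text
time_s: 19.5
position: [0.4699, 0.1298, 0.113]
tcp_rot: [[-0.99, -0.141, -0.001], [-0.141, 0.99, -0.001], [0.001, -0.001, -1.0]]
force: [1.6, -1.7, -6.0]
opening: 0.29
grasp_force: 30.0
```

>>> play_rows([
  [[0, -0.5, 1.9, 0, 0, 0], [0, -0.5, 1.9, 0, 0, 0], [0, 0, 0, 0, 0, 0]],
])

```text
time_s: 19.8
position: [0.4701, 0.1289, 0.1092]
tcp_rot: [[-0.99, -0.141, -0.0], [-0.141, 0.99, -0.001], [0.001, -0.001, -1.0]]
force: [2.5, -4.3, -6.2]
opening: 0.291
grasp_force: 30.0
```

>>> play_rows([
  [[0, -1.0, 1.8, 0, 0, 0], [0, -1.0, 1.8, 0, 0, 0], [0, 0, 0, 0, 0, 0]],
])

```text
time_s: 20.1
position: [0.4702, 0.1277, 0.1059]
tcp_rot: [[-0.99, -0.14, -0.001], [-0.14, 0.99, 0.001], [0.0, 0.001, -1.0]]
force: [0.2, 0.1, -4.1]
opening: 0.292
grasp_force: 30.0
```

```bash
python3 pl.py 2 10
```

```text
t 20.1 lift xyz [-0.124   0.0706  0.1059] yaw y 98.06495257325808 zax [-0.0006  0.0007 -1.    ] F lift [np.float64(0.2065479727495569), np.float64(0.039782025604719586), np.float64(-4.085671968819625)] op 0.29206657833820837 29.991966427769512
phi(right+) -1.8994196562222698 r 74.61931137729631 Fccw 3.854198377091362 Frad out 1.3562643239376166
-0.7,1.9  -0.7,1.9  -0.8,1.8  -0.8,1.8  -0.9,1.8  -0.9,1.8  -1.0,1.8  -1.0,1.7  -1.1,1.7  -1.1,1.7  end phi -2.1660863228889373
```

>>> play_rows([
  [[0, -0.4, 0.9, 0, 0, 0], [0, 0, 0, 0, 0, 0]],
])

```text
time_s: 20.3
position: [0.4703, 0.1276, 0.1055]
tcp_rot: [[-0.99, -0.14, -0.0], [-0.14, 0.99, 0.001], [-0.0, 0.001, -1.0]]
force: [-1.7, 2.7, 4.3]
opening: 0.291
grasp_force: 30.0
```

```bash
python3 -c "
from h import *
cr()"
```

```text
t 20.3 lift xyz [-0.1239  0.0705  0.1055] yaw y 98.07330723249596 zax [-0.      0.0009 -1.    ] F lift [np.float64(-1.310898473354159), np.float64(2.8922083195406176), np.float64(4.257924977211362)] op 0.2911365153481818 30.014161337167025
phi(right+) -1.9051825932990871 r 74.60077803435243 Fccw -4.971279017005205 Frad out 1.3346081860471624
```

Landed: the pull has vanished and slightly reversed, and the grip stopped moving. I'll ease back to neutral before releasing.

>>> play_rows([
  [[0, 0.1, -0.5, 0, 0, 0], [0, 0, 0, 0, 0, 0], [0, 0, 0, 0, 0, 0]],
])

```text
time_s: 20.6
position: [0.4702, 0.1275, 0.1055]
tcp_rot: [[-0.99, -0.141, -0.0], [-0.141, 0.99, 0.001], [0.0, 0.001, -1.0]]
force: [-1.2, 4.1, 1.8]
opening: 0.29
grasp_force: 30.0
```

>>> play_rows([
  [[0, 0.8, -0.2, 0, 0, 0], [0, 0, 0, 0, 0, 0], [0, 0, 0, 0, 0, 0], [0, 0, 0, 0, 0, 0]],
])

```text
time_s: 21.0
position: [0.4703, 0.1276, 0.1056]
tcp_rot: [[-0.99, -0.141, -0.0], [-0.141, 0.99, -0.0], [0.0, -0.0, -1.0]]
force: [-1.3, 1.3, 1.7]
opening: 0.29
grasp_force: 30.0
```

>>> play_rows([
  [[0, 0, 0, 0, 0, 0], [0, 0, 0, 0, 0, 0], [0, 0, 0, 0, 0, 0], [0, 0, 0, 0, 0, 0], [0, 0, 0, 0, 0, 0]],
], fingers=0.3)

```text
time_s: 21.5
position: [0.4705, 0.1278, 0.1056]
tcp_rot: [[-0.99, -0.141, 0.0], [-0.141, 0.99, -0.0], [-0.0, -0.0, -1.0]]
force: [0.4, -0.5, 0.5]
opening: 0.62
grasp_force: 0.0
```

```bash
python3 -c "
from h import *
st();W=bot.capture('wrist')
r=bot.pinpoint(W,'knob');print(r[:1],[L(atz(W,q['centre'],.11)) for q in r[:1]])"
```

```text
t 21.5 lift xyz [-0.1236  0.0706  0.1056] yaw y 98.0915494572839 zax [ 0.0002 -0.0001 -1.    ] F lift [np.float64(0.2978319225328178), np.float64(-0.509212161713151), np.float64(0.522366673644739)] op 0.6197517156806936 0.0
[{'centre': [259.7, 271.4], 'confidence': 0.94}] [array([-0.1112,  0.0726,  0.11  ])]
```

>>> play_rows([
  [[3, 0, -45, 0, 0, 0], [3, 0, -45, 0, 0, 0], [0, 0, -45, 0, 0, 0], [0, 0, -45, 0, 0, 0], [0, 0, -45, 0, 0, 0]],
])

```text
time_s: 22.1
position: [0.4638, 0.127, 0.3326]
tcp_rot: [[-0.99, -0.141, 0.0], [-0.141, 0.99, -0.0], [-0.0, -0.0, -1.0]]
force: [1.2, 0.5, -1.1]
opening: 0.646
grasp_force: 0.0
```

>>> play_rows([
  [[-35, 2, 0, 0, 0, 0], [-34, 2, 0, 0, 0, 0], [0, 0, 0, 0, 0, 0]],
])

```text
time_s: 22.4
position: [0.536, 0.1409, 0.3311]
tcp_rot: [[-0.99, -0.141, 0.005], [-0.141, 0.99, 0.0], [-0.005, -0.0, -1.0]]
force: [-0.9, 0.1, 0.1]
opening: 0.648
grasp_force: 0.0
```

```bash
python3 -c "
from h import *
st();W=bot.capture('wrist')
for c,n in redball(W):print(c,n,L(atz(W,c,.2526)))
S=bot.capture('scene')
for q in ('knob','ball'): print(q,bot.pinpoint(S,q)[:1])"
```

```text
t 22.4 lift xyz [-0.0569  0.0743  0.3311] yaw y 98.08415411570128 zax [ 0.0049  0.0003 -1.    ] F lift [np.float64(-0.9247934778194171), np.float64(0.20286217009025728), np.float64(0.09300568729905428)] op 0.6482907287422148 0.0
[254.9067 201.425 ] 600 [-0.0575  0.0735  0.2526]
knob [{'centre': [209.1, 213.2], 'confidence': 0.62}]
ball [{'centre': [218.3, 148.2], 'confidence': 0.91}]
```

>>> play_rows([
  [[0, 0, 35, 0, 0, 0], [0, 0, 30, 0, 0, 0], [0, 0, 18, 0, 0, 0], [0, 0, 0, 0, 0, 0]],
])

```text
time_s: 23.0
position: [0.529, 0.1404, 0.245]
tcp_rot: [[-0.99, -0.141, -0.008], [-0.141, 0.99, -0.0], [0.008, 0.001, -1.0]]
force: [0.2, 0.5, -0.1]
opening: 0.645
grasp_force: 0.0
```

>>> play_rows([
  [[0, -13, 0, 0, 0, 0], [0, -13, 0, 0, 0, 0], [0, -13, 0, 0, 0, 0], [0, -13, 0, 0, 0, 0], [0, -12, 0, 0, 0, 0]],
])

```text
time_s: 23.5
position: [0.5421, 0.0763, 0.2489]
tcp_rot: [[-0.99, -0.14, 0.003], [-0.14, 0.99, 0.001], [-0.003, 0.0, -1.0]]
force: [-0.3, 3.5, 0.2]
opening: 0.654
grasp_force: 2.0
```

>>> play_rows([
  [[0, -4, 0, 0, 0, 0], [0, -3, 0, 0, 0, 0], [0, 0, 0, 0, 0, 0]],
])

```text
time_s: 23.8
position: [0.5426, 0.0703, 0.2475]
tcp_rot: [[-0.99, -0.14, 0.001], [-0.14, 0.99, 0.001], [-0.001, 0.001, -1.0]]
force: [1.5, 4.5, 0.9]
opening: 0.65
grasp_force: 1.7
```

```bash
python3 -c "
from h import *
st();W=bot.capture('wrist')
for c,n in redball(W):print(c,n,L(atz(W,c,.2526)))"
```

```text
t 23.8 lift xyz [-0.0605  0.0035  0.2475] yaw y 98.02469198791017 zax [ 0.0008  0.0012 -1.    ] F lift [np.float64(2.1453407423940356), np.float64(4.25771461364905), np.float64(0.9407667872009605)] op 0.6501702297581626 1.727750413119793
[284.9801 244.5796] 402 [-0.0641  0.0186  0.2526]
[286. 280.] 11 [-0.0431  0.0196  0.2526]
```

Nearly at the stop. One more small nudge, then I'll back off and rise.

>>> play_rows([
  [[0, -2, 0, 0, 0, 0], [0, 0, 0, 0, 0, 0]],
])

```text
time_s: 24.05
position: [0.5426, 0.0694, 0.2475]
tcp_rot: [[-0.99, -0.14, 0.0], [-0.14, 0.99, 0.002], [-0.001, 0.002, -1.0]]
force: [1.6, 6.7, -0.2]
opening: 0.652
grasp_force: 2.5
```

>>> play_rows([
  [[0, 14, 0, 0, 0, 0], [0, 0, -40, 0, 0, 0], [0, 0, -45, 0, 0, 0], [20, 40, 0, 0, 0, 0], [20, 40, 0, 0, 0, 0]],
])

```text
time_s: 24.55
position: [0.4901, 0.1556, 0.3341]
tcp_rot: [[-0.99, -0.138, 0.003], [-0.138, 0.99, -0.002], [-0.003, -0.002, -1.0]]
force: [0.0, -0.0, -0.7]
opening: 0.65
grasp_force: 0.0
```

>>> play_rows([
  [[20, 45, 0, 0, 0, 0], [20, 45, 0, 0, 0, 0], [20, 45, 0, 0, 0, 0], [20, 40, 0, 0, 0, 0], [0, 0, 0, 0, 0, 0]],
])

```text
time_s: 25.05
position: [0.3818, 0.3208, 0.3325]
tcp_rot: [[-0.989, -0.148, -0.002], [-0.148, 0.989, -0.001], [0.002, -0.001, -1.0]]
force: [0.2, -0.0, 0.9]
opening: 0.652
grasp_force: 0.0
```

```bash
python3 -c "
from h import *
st();S=bot.capture('scene');T=bot.capture('top')
for q in ('knob','ball','pawl_tip'): print(q,[(r['centre'],r['confidence']) for r in bot.pinpoint(S,q)[:1]],[(r['centre'],r['confidence']) for r in bot.pinpoint(T,q)[:1]])
cv2.imwrite('pics/s7.png',cv2.resize(S['image'][130:240,180:300],(655,600),interpolation=2))"
```

```text
t 25.05 lift xyz [-0.1839  0.2743  0.3325] yaw y 98.52086842422096 zax [-0.0015 -0.001  -1.    ] F lift [np.float64(0.15312273184758624), np.float64(-0.037018778574257845), np.float64(0.9060827465786692)] op 0.6519871621848236 0.0
knob [([207.9, 210.7], 0.74)] []
ball [([241.1, 154.5], 0.74)] [([260.4, 202.2], 0.76)]
pawl_tip [([249.2, 179.6], 0.61)] [([268.0, 198.8], 0.49)]
```

View pics/s7.png

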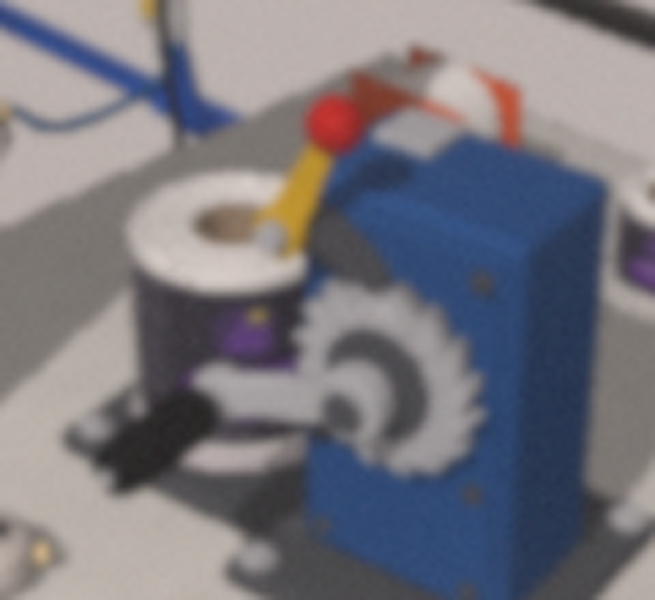

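The ball is back on the hold side at (335,122). The pawl's tip is in the teeth at (375,280), the platform is down, and nothing is touching the lift. I'll hand it in.

```bash
python3 -c "
from h import *
print(bot.hand_in())"
```

```text
the job is handed in; nothing more can be done
None
```

I've handed the job in: the roll was wound down onto the rest, the lever is back on hold and the pawl lies in the teeth, after about 25 s of the 72 s allowed. The hand-in returned no verdict, the landing was judged by the crank force going to zero, and I didn't re-measure the four things round the lift.

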